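Switch the can sorter to its other crate and feed the waiting can

ROBOT

A 7-joint arm with a two-finger parallel gripper is mounted at the origin on the work surface. World frame = base frame: x ahead of the robot, y to its left, z up, the work surface at z = 0. Lengths are in m, angles in degrees, forces in N, time in s.
With the tool pointing down it reaches from about 0.425 to 0.875 m from the base axis. Payload 4.7 kg.
Tool frame: the origin (TCP) lies at the very end of the fingers, on their centre line; the grasp point (between the pads) lies 19 mm behind it; z points along the fingers, y is the line along which they close (so a half turn about z gives the same grasp; the last joint's range is limited). The gripper opens to 87 mm and grips with 3 to 60 N. Pads are 19 mm wide; open, the fingers measure 117 mm over their backs; the gripper's body (75 mm by 190 mm) begins 51 mm behind the grasp point.
Start: joints at [68.933, 18.392, -4.016, 83.108, 1.295, 78.541, -3.26], TCP at [0.242, -0.603, 0.223] pointing down, gripper open.
Joint ranges: [-163.93, 163.93], [-17.29, 119.83], [-79.2, 71.16], [3.27, 140.29], [-89.18, 269.18], [5.43, 117.66], [-154.24, 154.24]. Speed limits (degrees/s): [147.25, 147.25, 180, 180, 180, 180, 180].

INTERFACE

Orientations are given as [roll, pitch, yaw] about the fixed x, y, z axes, in that order (R = Rz(yaw) Ry(pitch) Rx(roll)).
In Python, from cell import get_obs, read_camera, sign_off, silhouettes gives the robot as it stands.
- The arm moves only by the tool play_rows, never from a script. Its argument "steps" is a list that holds one entry, the list of rows, each a list of 7 numbers: the shift along the tool's x, y, z in m, then the turn, a rotation vector about the tool's x, y, z in rad, then the finger opening in m, from 0 to 0.087. A call has 1 to 12 rows; each row shifts and turns the commanded pose from where the row before left it, along the tool's axes as they then stand; what a row does not reach is not made up. A row lasts 1/10 s, in which the tool goes at most 50 mm and 8.59 degrees, less where a joint would pass 70% of its speed; a pose out of reach is approached as far as the arm can. A call is refused whole if a number of a shift passes 0.05 or a number of a turn 0.15, either way. A call with a gripper value outside its range is refused whole. The fingers move at their own pace and stop on an object; "force" is the grip in N (left out, the last holds). Time passes only in rows, so rows that do not move let the fingers close. It gives the time, the measured TCP pose, the force, the opening and the grip force at its end, in the units of the state.
- get_obs(): the state, without advancing time (a new reading comes with each control period).
- read_camera(name): name is "scene" or "side" or "wrist"; returns a dict with "frame" (420x560x3 uint8, red, green, blue), "intrinsics" (3x3 intrinsics, pixels), "k1" (the pictures are not rectified: a ray, as slopes to the right and down, at radius r is drawn at 1 + k1 r^2 times it, then the intrinsics apply), "view" (4x4, takes a point from world to camera coordinates). Camera axes: x right, y up, looking along -z (the intrinsics and any distortion apply to the point x, -y, -z); pixel columns grow to the right and rows downward; lengths in m; the calibration is good to about 2 mm. A picture is of the moment at which its call begins. There is no depth.
- sign_off(): hands the job in; it is judged then, once.
Trained networks look in the newest picture that a camera, given by its name, has taken for a name from the list of things; names that differ only in an ending like _2 or _b are one class to them, and where a whole thing is asked for, a point or a joint stands for the part that bears it (a point fixed in the world has none). Each returns a list of dicts, best first, with "p" (0 to 1); they miss things now and then, are a little off and sometimes report something else, mostly with a low value. They report only what shows in the picture. A call takes as long as a camera call. They do not tell look-alikes from the thing itself.
- silhouettes(camera, name): "pixels" (420x560 bool, what is visible of it) and "extent" ([left, top, right, bottom] in pixels, round what is visible of it).
The state is a dict: "time_s": time; "qpos": joint angles; "joint_velocities": joint speeds; "effort": joint torques, N m; "tool_pos": TCP position; "tool_rot": TCP orientation; "force": force on the tool from outside, world axes, zero at the start; "wrist_torque": the same for the moment, N m; "grip_width": finger opening in m; "grasp_force": force on a finger pad.
Only numpy, scipy, OpenCV 4.12 (cv2) and the standard library are available. Lean on these libraries where they do the work, as an engineer would, in place of code of your own. Each camera call takes 0.05 s, during which the arm holds its last target. There are 200 camera calls.

TASK

The can sorter's rocking gate is tipped so that it feeds one of the two blue crates. Rock it over its pivot by pressing down the raised yellow pad, so that it feeds the other crate; then push the green can that waits on the blue ledge into the drop opening with a fingertip, so that it rolls down the gate and comes to rest in that other crate. Do not pick up or lift the can, nudge it off the ledge gently and do not touch it once it has dropped, and leave the other cans, the flattened cans, the tape and the bottle where they are.

Things in the scene. Friction and masses are not known exactly. Their poses are not given: they have to be found in the camera images.
- sorter: the can sorter, bolted to the table: white base 200 x 226 mm, a blue crate on its left (+y) and right (-y), a rocking aluminium gate between them (pivot along x at z 115 mm), a drop opening and a blue feed ledge above it. Origin: centre of the base underside, table height; x points away from the yellow pads, y to the left crate, z up. Red weight behind the opening at x 83 to 127 mm, up to z 200
- ledge (a point): middle of the top face of the blue feed ledge, sorter frame (0, 81, 198) mm. It runs from y 42 (edge of the drop opening) to y 120 (outer end, open, nothing behind it but the crate far below). Two black ribs 2 mm high, at y 71 and y 99, cradle the can between them; side cheeks at x +-79 rise 10 mm above the ledge
- gate (a joint): tilt of the rocking gate in rad about the sorter's x axis, stops at -0.28 and +0.28. Negative: the left (+y) end is down and cans roll to the left crate; positive: the right (-y) end is down and cans roll to the right crate. A red weight above the pivot holds it on either side: past level it falls over to the other stop by itself. It takes about 1 N down on a pad
- pad_left (a point): middle of the top face of the left yellow press pad (45 x 50 mm, 10 thick), which rocks with the gate; in the sorter frame at x -135, y about +98, z about 153 when raised and 97 when down
- pad_right (a point): middle of the top face of the right yellow press pad (45 x 50 mm, 10 thick), which rocks with the gate; in the sorter frame at x -135, y about -98, z about 153 when raised and 97 when down
- can_center (a point): centre of the green can with a white band, an empty drink can 66 mm in diameter and 115 long, about 30 g, lying along the sorter's x on the ledge, at first at y 85, z 231 in the sorter frame; it rolls along y once it is over the 2 mm rib
- can: the same green can; origin on its surface, so use point can_center for its place
- opening (a point): centre of the drop opening above the gate, level with the ledge top; sorter frame (0, 0, 198) mm. It spans y -43 to 42 and x -72 to 72 mm, with clear guards at x +-73 (z 135 to 250, y -56 to 56) and a blue stop wall at y -46 (z 190 to 255)
- crate_left (a point): middle of the floor of the left crate, sorter frame (0, 191, 6) mm; inside 178 mm along x and 134 along y, walls 80 mm high, lip towards the gate 45 high
- crate_right (a point): middle of the floor of the right crate, sorter frame (0, -191, 6) mm; inside 178 mm along x and 134 along y, walls 80 mm high, lip towards the gate 45 high
- can_red: bystander: red can standing in front of the left crate, 66 mm in diameter, 115 high; origin at the centre of its underside
- can_orange: bystander: orange can standing behind the sorter, 66 mm in diameter, 115 high; origin at the centre of its underside
- puck_red: bystander: flattened red can in front of the right crate, a disc 72 mm in diameter, 26 high; origin at the centre of its underside
- puck_blue: bystander: flattened blue can behind the sorter, a disc 72 mm in diameter, 26 high; origin at the centre of its underside
- tape: bystander: yellow roll of tape lying flat to the right, 100 mm in diameter, 48 high; origin at the centre of its underside
- cleaner: bystander: white bottle with a blue cap, 64 mm in diameter, 170 high, far right; origin at the centre of its underside
Not all that is in view belongs to the job. There is more than one size of the can; the job needs the middle-sized.

How it is judged (in metres and radians):
On the way, in this order (a step that is already met when the one before it is completed fails the run):
1. the gate is rocked over to its other stop while the can still waits on the ledge (distance of pad_left from where it was at the start of the episode above 0.0285 m and (value of joint gate above 0.22 rad or value of joint gate below -0.22 rad) and y of can_center in the frame of sorter between 0.06 and 0.11 m and z of can_center in the frame of sorter above 0.22 m), for 0.1 s.
2. the can drops through the opening onto the gate (y of can_center in the frame of sorter between -0.06 and 0.06 m and z of can_center in the frame of sorter below 0.19 m).
3. the can has rolled into the crate that the gate now feeds (x of can_center in the frame of sorter between -0.09 and 0.09 m and z of can_center in the frame of sorter below 0.07 m and ((value of joint gate below -0.22 rad and y of can_center in the frame of sorter between 0.124 and 0.258 m) or (value of joint gate above 0.22 rad and y of can_center in the frame of sorter between -0.258 and -0.124 m))), for 0.2 s.
At the end, for the whole second after the job is handed in: the gate rests within 0.06 rad of the stop opposite to its first one, and the green can lies at rest inside the crate on the gate's low side (centre within the crate walls and less than 70 mm above the table) (all of step 3 and distance of pad_left from where it was at the start of the episode above 0.0285 m and linear speed of can below 0.03 m/s); the robot touches nothing.
It fails at once if the green can is lifted (its centre more than 24 mm above its place on the ledge) (height (world z) of can_center above 0.255 m).
It fails at once if the green can is touched by the robot after it has dropped below the ledge (z of can_center in the frame of sorter below 0.17 m and contact force between any of the arm, the fingers and can above 0.3 N).
It fails at once if the green can is shoved hard (faster than 0.5 m/s while still at ledge height) (z of can_center in the frame of sorter above 0.22 m and linear speed of can above 0.5 m/s).
It fails at once if a bystander (other can, flattened can, tape, bottle) is moved more than 25 mm (distance of any of can_red, can_orange, puck_red, puck_blue, tape, cleaner from where it was at the start of the episode above 0.025 m).
It also fails if it takes over 43 s, if anything falls off the work surface, if the arm or the gripper's body presses on something with over 40 N, if the wrist force passes 120 N, or if a joint passes its speed limit or range.

## Working session

There is one attempt and no reset: what is moved stays moved. The work goes in short steps, Python scripts to look and compute and a tool call to move; the robot and the scene stay as the last step left them, time stands still between calls to the robot, and variables do not carry over. Pictures are saved under pics/ and viewed, at most 10 in all, crops included, and the job is handed in when it is done.

Besides the shell and the picture viewer there is one more tool, called after "Call:" as name(argument=value, ...) on one line, values as JSON. play_rows: Moves the arm, as the interface text tells. Its arguments: {"type":"object","properties":{"steps":{"type":"array","items":{"type":"array","items":{"type":"array","items":{"type":"number"}}}},"force":{"type":"number"}},"required":["steps"]}

```bash
mkdir -p pics; python3 - <<'E'
from cell import *
import cv2,numpy as np
o=get_obs();print({k:np.round(v,3).tolist() for k,v in o.items()})
fr=[]
for c in("scene","side"):
    r=read_camera(c);fr.append(r["frame"]);print(c,r["intrinsics"],r["k1"],np.round(r["view"],4).tolist())
    for n in("can_center","pad_left","pad_right","ledge","sorter","gate","can_red","can_orange"):
        try:
            for d in silhouettes(c,n)[:3]:
                ys,xs=np.nonzero(d["pixels"]);print(c,n,round(d["p"],2),np.round(d["extent"]).tolist(),round(xs.mean(),1),round(ys.mean(),1),len(xs))
        except Exception as e: print(c,n,e)
    cv2.imwrite(f"pics/{c}0.png",cv2.resize(r["frame"][:,:,::-1],(784,588),interpolation=cv2.INTER_CUBIC))
E
```

```text
{'time_s': 0.0, 'qpos': [68.932, 18.439, -4.016, 83.177, 1.295, 78.54, -3.261], 'joint_velocities': [-0.075, 0.068, 0.048, -0.011, -0.042, 0.063, -0.019], 'effort': [0.0, -49.13, -0.404, -31.253, -0.064, 0.044, 0.0], 'tool_pos': [0.242, -0.603, 0.221], 'tool_rot': [-179.89, 0.006, 21.877], 'force': [-0.424, 0.053, -0.603], 'wrist_torque': [-0.003, -0.0, 0.045], 'grasp_force': 0.0, 'grip_width': 0.087}
scene [[519.81484326   0.         281.12128609]
 [  0.         519.81484326 211.5725133 ]
 [  0.           0.           1.        ]] -0.021811028423459358 [[0.4611, 0.8872, -0.0156, -0.2497], [-0.7263, 0.3875, 0.5678, 0.3647], [0.5098, -0.2505, 0.823, -1.9255], [0.0, 0.0, 0.0, 1.0]]
scene can_center 0.93 [320.0, 150.0, 358.0, 192.0] 337.5 170.9 962
scene can_center 0.9 [383.0, 228.0, 413.0, 252.0] 397.4 241.4 396
scene can_center 0.82 [386.0, 144.0, 440.0, 196.0] 412.2 166.6 1538
scene pad_left 0.73 [249.0, 172.0, 350.0, 235.0] 298.0 202.4 1751
scene pad_right 0.88 [250.0, 174.0, 351.0, 238.0] 297.8 202.8 1780
scene ledge 0.66 [218.0, 156.0, 399.0, 284.0] 303.6 216.8 12197
scene sorter 
[... 787 characters left out ...]
125
side can_center 0.65 [110.0, 304.0, 184.0, 366.0] 147.4 333.8 2923
side pad_left 0.81 [224.0, 203.0, 336.0, 295.0] 275.7 248.4 2079
side pad_right 0.68 [221.0, 198.0, 335.0, 293.0] 276.3 248.4 2049
side pad_right 0.67 [218.0, 192.0, 262.0, 234.0] 238.7 213.0 1066
side ledge 0.79 [169.0, 175.0, 352.0, 332.0] 259.8 248.2 13007
side ledge 0.49 [211.0, 233.0, 230.0, 252.0] 223.1 239.5 61
side sorter 0.75 [172.0, 176.0, 352.0, 329.0] 259.8 248.4 12799
side sorter 0.72 [386.0, 148.0, 401.0, 195.0] 393.5 174.3 655
side gate 0.66 [212.0, 232.0, 229.0, 252.0] 221.7 240.4 90
side gate 0.63 [222.0, 201.0, 337.0, 295.0] 275.5 248.5 1635
side can_red 0.58 [220.0, 304.0, 245.0, 357.0] 230.9 329.3 1209
```

View pics/scene0.png

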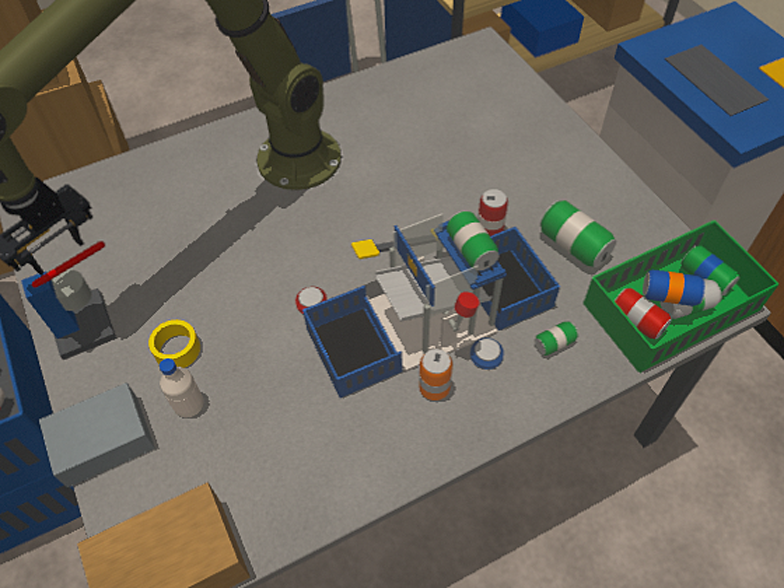

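View pics/side0.png

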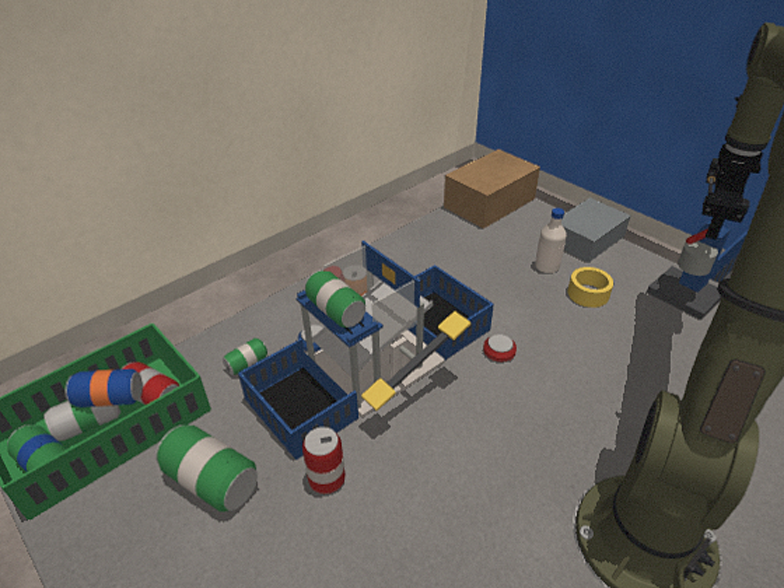

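The scene view shows three green cans with white bands, at native pixels (337,171) on the ledge, (412,167) large on the table and (397,241) small behind the sorter. The one on the ledge, mid-sized and lying between the ribs, fits. The raised pad looks like the right one: side (323,232), scene (262,178). I'll confirm this in a crop and fit the sorter pose.

```bash
cat > h.py <<'E'
import numpy as np,cv2
from cell import *
def proj(r,P):
    P=np.atleast_2d(P);c=P@r["view"][:3,:3].T+r["view"][:3,3]
    s=np.c_[c[:,0]/-c[:,2],-c[:,1]/-c[:,2]];s=s*(1+r["k1"]*(s**2).sum(1,keepdims=True))
    K=r["intrinsics"];return s@K[:2,:2].T+K[:2,2]
def ray(r,uv):
    K=r["intrinsics"];d=(np.asarray(uv,float)-K[:2,2])/K[0,0];s=d.copy()
    for _ in range(5): s=d/(1+r["k1"]*(s@s))
    R=r["view"][:3,:3];t=r["view"][:3,3];v=R.T@np.array([s[0],-s[1],-1]);return -R.T@t,v/np.linalg.norm(v)
def tri(a):
    A=np.zeros((3,3));b=np.zeros(3)
    for r,uv in a:
        o,d=ray(r,uv);M=np.eye(3)-np.outer(d,d);A+=M;b+=M@o
    return np.linalg.solve(A,b)
def S(p,P):
    c,s=np.cos(p[2]),np.sin(p[2]);P=np.atleast_2d(P);return np.c_[p[0]+c*P[:,0]-s*P[:,1],p[1]+s*P[:,0]+c*P[:,1],P[:,2]]
def yellow(f,box):
    h=cv2.cvtColor(f,cv2.COLOR_RGB2HSV);m=cv2.inRange(h,(20,130,90),(33,255,255))
    l,t,r,b=box;ys,xs=np.nonzero(m[t:b,l:r]);return np.array([xs.mean()+l,ys.mean()+t]),len(xs)
E
python3 - <<'E'
from h import *
from scipy.optimize import least_squares
s=read_camera("scene");d=read_camera("side")
def sil(c,near):
    L=[q for q in silhouettes(c,"can_center")];b=min(L,key=lambda q:np.hypot((q["extent"][0]+q["extent"][2])/2-near[0],(q["extent"][1]+q["extent"][3])/2-near[1]))
    ys,xs=np.nonzero(b["pixels"]);return np.array([xs.mean(),ys.mean()])
cs,cd=None,None
read_camera("scene");cs=sil("scene",(337,171));read_camera("side");cd=sil("side",(239,213))
prs,n1=yellow(s["frame"],(245,165,277,190));prd,n2=yellow(d["frame"],(308,218,342,246));pld,n3=yellow(d["frame"],(254,266,286,296))
print(cs,cd,prs,n1,prd,n2,pld,n3)
print("can",tri([(s,cs),(d,cd)]),"padR",tri([(s,prs),(d,prd)]))
cl=np.array([0,.085,.231]);
for hyp,(zr,zl) in {"Rraised":(.153,.097),"Lraised":(.097,.153)}.items():
    pr=np.array([-.135,-.098,zr]);pl=np.array([-.135,.098,zl])
    f=lambda p:np.concatenate([(proj(s,S(p,cl))[0]-cs),(proj(d,S(p,cl))[0]-cd),proj(s,S(p,pr))[0]-prs,proj(d,S(p,pr))[0]-prd,proj(d,S(p,pl))[0]-pld])
    q=least_squares(f,[.65,.1,-.3]);print(hyp,q.x,np.degrees(q.x[2]),q.cost,np.round(q.fun,1))
    if hyp=="Rraised":P=q.x
np.save("P.npy",P)
print("can,padR,padL,opening",S(P,[cl,[-.135,-.098,.153],[-.135,.098,.097],[0,0,.198]]))
im=d["frame"][:,:,::-1].copy();im=cv2.resize(im,None,fx=4,fy=4,interpolation=cv2.INTER_CUBIC)
pts=[cl,[-.135,-.098,.153],[-.135,.098,.097],[-.079,.042,.198],[.079,.042,.198],[-.079,.12,.198],[.079,.12,.198],[-.089,.258,.08],[.089,.258,.08],[-.089,-.258,.08],[.089,-.258,.08]]
for u in proj(d,S(P,pts)): cv2.circle(im,tuple(int(round(v*4+1.5)) for v in u),4,(255,0,255),-1)
cv2.imwrite("pics/side1.png",im[165*4:165*4+600,165*4:165*4+800])
E
```

```text
[337.10669456 171.51987448] [239.17758784 213.36087369] [260.47474747 177.47979798] 198 [323.91078067 231.81784387] 269 [269.95652174 281.090301  ] 299
can [0.60438687 0.14991481 0.22764891] padR [ 0.46271639 -0.0251709   0.14670639]
Rraised [ 0.60029362  0.0669961  -0.03877005] -2.221360065956606 4.318460320167597 [ 0.7 -1.2 -0.4 -0.5 -0.1 -1.4  1.  -1.7 -0.4 -0.7]
Lraised [ 0.59179309  0.07418123 -0.00566694] -0.3246919407197447 231.04688150155255 [  0.8  -4.9   0.1   2.9   0.8   8.4   0.6  14.4   1.2 -12.2]
can,padR,padL,opening [[ 0.60358825  0.15193223  0.231     ]
 [ 0.46159655 -0.02569761  0.153     ]
 [ 0.46919358  0.1701551   0.097     ]
 [ 0.60029362  0.0669961   0.198     ]]
```

View pics/side1.png

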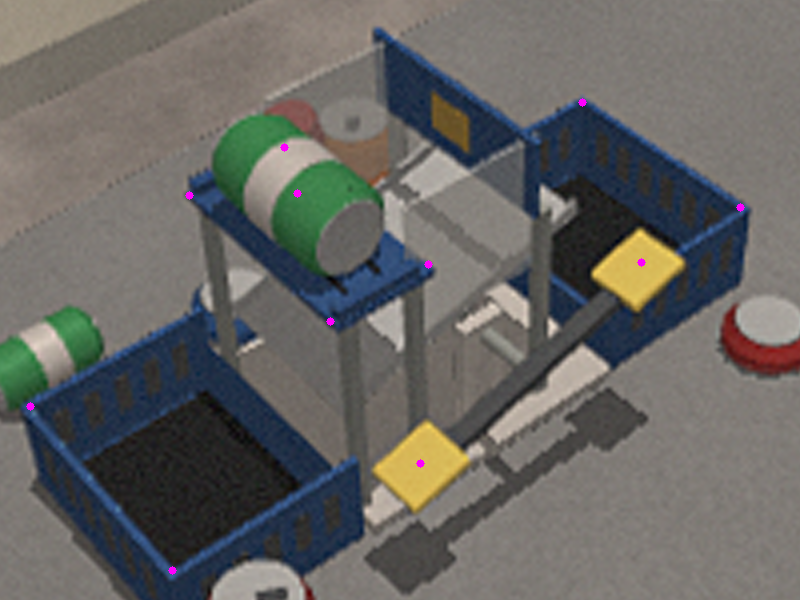

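The overlay lines up with the crates and ledge to about a pixel, so the sorter is at (0.600, 0.067) with yaw -2.2°. The crop confirms that the mid-sized green can is the one on the ledge and that the right pad is raised. I'll press the right pad, which makes the gate feed the right crate. First I lift, align the yaw, close the fingers and approach.

Call:
play_rows(steps=[[[0,0,-0.03,0,0,0.14,0],[0,0,-0.03,0,0,0.14,0],[0,0,-0.03,0,0,0.14,0],[0.0145,-0.0445,0,0,0,0,0],[0.0145,-0.0445,0,0,0,0,0],[0.0145,-0.0445,0,0,0,0,0],[0.0145,-0.0445,0,0,0,0,0],[0.0145,-0.0445,0,0,0,0,0],[0.0145,-0.0445,0,0,0,0,0],[0.0145,-0.0445,0,0,0,0,0],[0.0145,-0.0445,0,0,0,0,0],[0.0145,-0.0445,0,0,0,0,0]]])

```text
time_s: 2.4
tool_pos: [0.3882, -0.2061, 0.3129]
tool_rot: [179.9, -0.0, -2.2]
force: [0.1, -0.6, 1.2]
grip_width: 0.0029
grasp_force: 0.0
```

Call:
play_rows(steps=[[[0.015,-0.045,0,0,0,0,0],[0.015,-0.045,0,0,0,0,0],[0.015,-0.045,0,0,0,0,0],[0.014,-0.045,0,0,0,0,0],[0,0,0.04,0,0,0,0],[0,0,0.04,0,0,0,0],[0,0,0.03,0,0,0,0],[0,0,0,0,0,0,0]]])

```text
time_s: 3.2
tool_pos: [0.4506, -0.0301, 0.1989]
tool_rot: [-179.9, 0.4, -2.2]
force: [0.0, -0.9, 0.5]
grip_width: 0.0007
grasp_force: 0.0
```

```bash
python3 - <<'E'
from h import *
P=np.load("P.npy");o=get_obs();p=o["tool_pos"];c,s=np.cos(P[2]),np.sin(P[2]);d=p[:2]-P[:2]
print(p,"sorter",c*d[0]+s*d[1],-s*d[0]+c*d[1],o["force"],o["tool_rot"])
r=read_camera("side");cv2.imwrite("pics/side2.png",cv2.resize(r["frame"][130:330,150:410,::-1],None,fx=3,fy=3,interpolation=cv2.INTER_CUBIC))
E
```

```text
[ 0.4506292  -0.03005369  0.19888138] sorter -0.14579026988098326 -0.10277790231597322 [ 0.00605763 -0.88883943  0.46372609] [-179.94338883    0.43216774   -2.15977903]
```

View pics/side2.png

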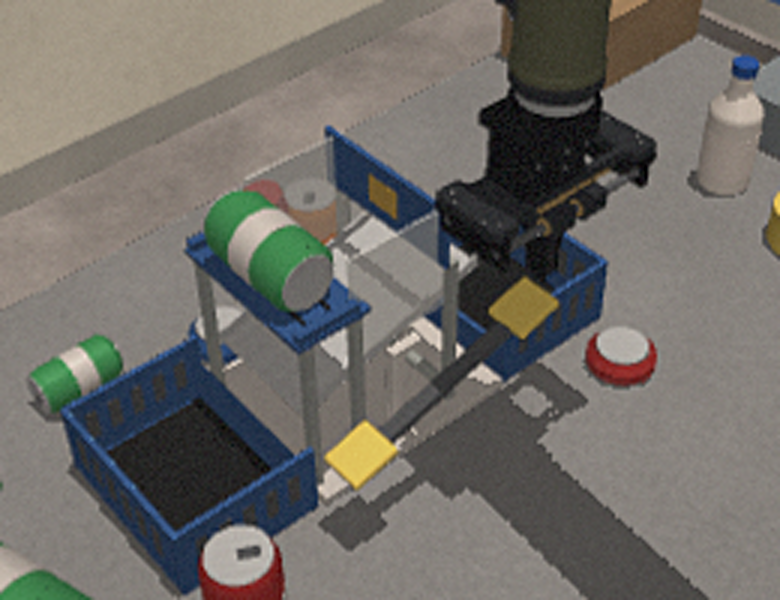

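The picture shows the fingertips just above the raised right pad, at crop pixel (525,300), with the body clear of the guard and stop wall. Now I press down.

Call:
play_rows(steps=[[[0,0,0.02,0,0,0,0],[0,0,0.02,0,0,0,0],[0,0,0.01,0,0,0,0],[0,0,0.01,0,0,0,0],[0,0,0.01,0,0,0,0],[0,0,0.01,0,0,0,0],[0,0,0.01,0,0,0,0],[0,0,0,0,0,0,0],[0,0,0,0,0,0,0],[0,0,-0.03,0,0,0,0],[0,0,-0.04,0,0,0,0]]])

```text
time_s: 4.35
tool_pos: [0.4523, -0.0301, 0.1821]
tool_rot: [-179.9, 0.2, -2.2]
force: [1.0, -1.1, 1.4]
grip_width: 0.0003
grasp_force: 0.0
```

```bash
python3 - <<'E'
from h import *
P=np.load("P.npy");o=get_obs();print(o["tool_pos"],o["force"])
r=read_camera("side")
print("padL raised/down pred",proj(r,S(P,[[-.135,.098,.153],[-.135,.098,.097]])),yellow(r["frame"],(230,225,290,300)))
print("padR",proj(r,S(P,[[-.135,-.098,.153],[-.135,-.098,.097]])),yellow(r["frame"],(305,215,350,275)))
print("can pred",proj(r,S(P,[0,.085,.231])))
for d in silhouettes("side","can_center"):
    ys,xs=np.nonzero(d["pixels"]);print(round(d["p"],2),xs.mean(),ys.mean())
E
```

```text
[ 0.45230067 -0.03013417  0.1821245 ] [ 0.9805497  -1.10587945  1.36393502]
padL raised/down pred [[268.8615067  265.64399871]
 [269.52874487 280.37184401]] (array([270.12790698, 266.16666667]), 258)
padR [[324.880149   230.15938931]
 [323.75810903 244.74199565]] (array([323.90607735, 245.8121547 ]), 181)
can pred [[238.76471509 212.86296933]]
0.88 174.6653144016227 254.26977687626774
0.76 147.16744688512784 333.7281238746849
```

The gate is over: the left pad is now raised and the right one is down. I'm moving above and outside the can's outer side.

Call:
play_rows(steps=[[[0,0,-0.045,0,0,0,0],[0,0,-0.045,0,0,0,0],[0,0,-0.045,0,0,0,0],[0,0,-0.045,0,0,0,0],[0.021,-0.038,0,0,0,0,0],[0.021,-0.038,0,0,0,0,0],[0.021,-0.038,0,0,0,0,0],[0.021,-0.038,0,0,0,0,0],[0.021,-0.038,0,0,0,0,0],[0.021,-0.038,0,0,0,0,0],[0.021,-0.038,0,0,0,0,0],[0,0,0,0,0,0,0]]])

```text
time_s: 5.65
tool_pos: [0.6106, 0.2365, 0.359]
tool_rot: [-179.7, 0.3, -1.7]
force: [-0.3, 0.1, -1.0]
grip_width: 0.0003
grasp_force: 0.0
```

```bash
python3 - <<'E'
from h import *
P=np.load("P.npy");o=get_obs();p=o["tool_pos"];c,s=np.cos(P[2]),np.sin(P[2]);d=p[:2]-P[:2]
print(p,"sorter",c*d[0]+s*d[1],-s*d[0]+c*d[1],o["force"],o["tool_rot"])
r=read_camera("scene");
print("can pred",proj(r,S(P,[0,.085,.231])))
for d in silhouettes("scene","can_center"):
    ys,xs=np.nonzero(d["pixels"]);print(round(d["p"],2),xs.mean(),ys.mean())
cv2.imwrite("pics/scene3.png",cv2.resize(r["frame"][90:290,220:480,::-1],None,fx=3,fy=3,interpolation=cv2.INTER_CUBIC))
E
```

```text
[0.61062434 0.23650846 0.35901812] sorter 0.0037525966787233245 0.16978539582120988 [-0.25436488  0.13787343 -0.98778331] [-179.72898034    0.31555325   -1.69905958]
can pred [[337.76665863 170.32161013]]
0.97 412.12848101265826 166.0354430379747
0.92 337.6875664187035 171.03931987247609
0.64 295.32652091254755 206.18536121673003
0.56 396.93318485523383 240.81069042316258
```

View pics/scene3.png

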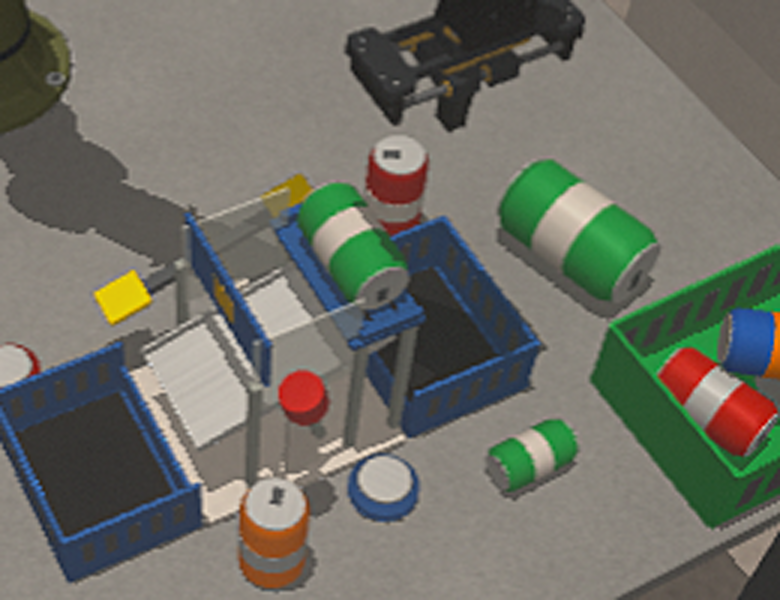

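The scene crop shows the can still on the ledge at crop pixel (355,245). The gate now slopes to the right crate, and the fingertip is outside and above the can. Next I descend beside it.

Call:
play_rows(steps=[[[-0.003,0,0.04,0,0,0,0],[0,0,0.04,0,0,0,0],[0,0,0.03,0,0,0,0],[0,0,0.01,0,0,0,0],[0,0.015,0,0,0,0,0],[0,0.01,0,0,0,0,0],[0,0,0,0,0,0,0]]])

```text
time_s: 6.45
tool_pos: [0.6086, 0.2018, 0.2449]
tool_rot: [179.9, -0.2, -2.5]
force: [0.8, -0.0, -0.6]
grip_width: 0.0008
grasp_force: 0.0
```

```bash
python3 - <<'E'
from h import *
P=np.load("P.npy");o=get_obs();p=o["tool_pos"];c,s=np.cos(P[2]),np.sin(P[2]);d=p[:2]-P[:2]
print(p,"sorter",c*d[0]+s*d[1],-s*d[0]+c*d[1],o["force"],o["tool_rot"])
r=read_camera("side")
cv2.imwrite("pics/side4.png",cv2.resize(r["frame"][130:330,150:410,::-1],None,fx=3,fy=3,interpolation=cv2.INTER_CUBIC))
E
```

```text
[0.60863973 0.20175024 0.24488685] sorter 0.003116720880399609 0.13497637855411102 [ 0.838451   -0.03643742 -0.56939417] [179.9432942   -0.22950195  -2.46373609]
```

View pics/side4.png

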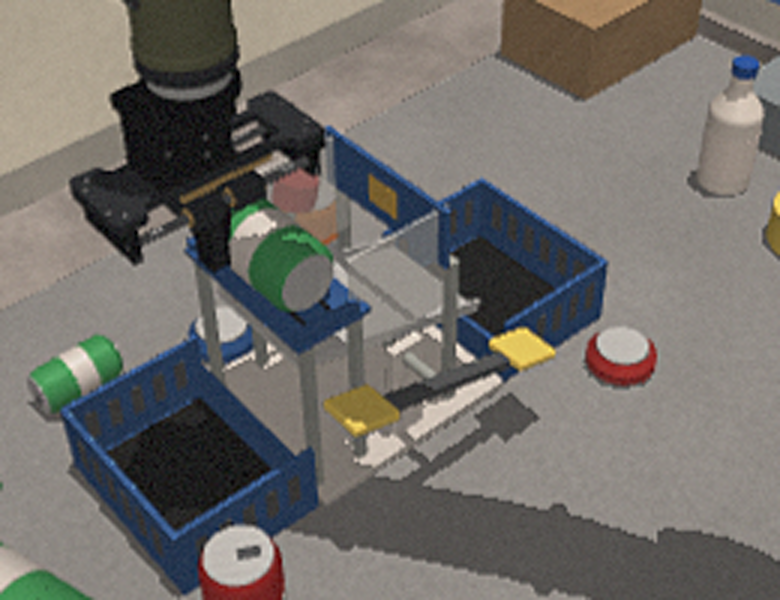

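The picture shows the tip beside the can's white band at crop pixel (210,240), with the gate tilted right. I lower to the can's mid-height and push gently.

Call:
play_rows(steps=[[[-0.002,0,0.012,0,0,0,0],[0,0.008,0,0,0,0,0],[0,0.008,0,0,0,0,0],[0,0.008,0,0,0,0,0],[0,0.008,0,0,0,0,0],[0,0.008,0,0,0,0,0],[0,0.008,0,0,0,0,0]]])

```text
time_s: 7.2
tool_pos: [0.603, 0.1561, 0.2306]
tool_rot: [180.0, -0.0, -2.2]
force: [0.1, 1.3, 0.4]
grip_width: 0.0001
grasp_force: 0.0
```

```bash
python3 - <<'E'
from h import *
P=np.load("P.npy");o=get_obs();p=o["tool_pos"];c,s=np.cos(P[2]),np.sin(P[2]);d=p[:2]-P[:2]
print(p,"sorter",c*d[0]+s*d[1],-s*d[0]+c*d[1],o["force"],o["tool_rot"])
r=read_camera("side")
for d in silhouettes("side","can_center"):
    ys,xs=np.nonzero(d["pixels"]);print(round(d["p"],2),xs.mean(),ys.mean())
cv2.imwrite("pics/side5.png",cv2.resize(r["frame"][130:330,150:410,::-1],None,fx=3,fy=3,interpolation=cv2.INTER_CUBIC))
E
```

```text
[0.60304146 0.15614017 0.23061009] sorter -0.0007094800752572919 0.08918359300396901 [0.12056082 1.27646864 0.39585517] [ 1.79990313e+02 -8.02287806e-03 -2.20777785e+00]
0.75 174.10629921259843 254.6220472440945
0.74 421.42173350582146 205.01681759379042
0.73 147.18153089887642 333.66397471910113
0.72 257.90068027210884 207.39727891156463
```

View pics/side5.png

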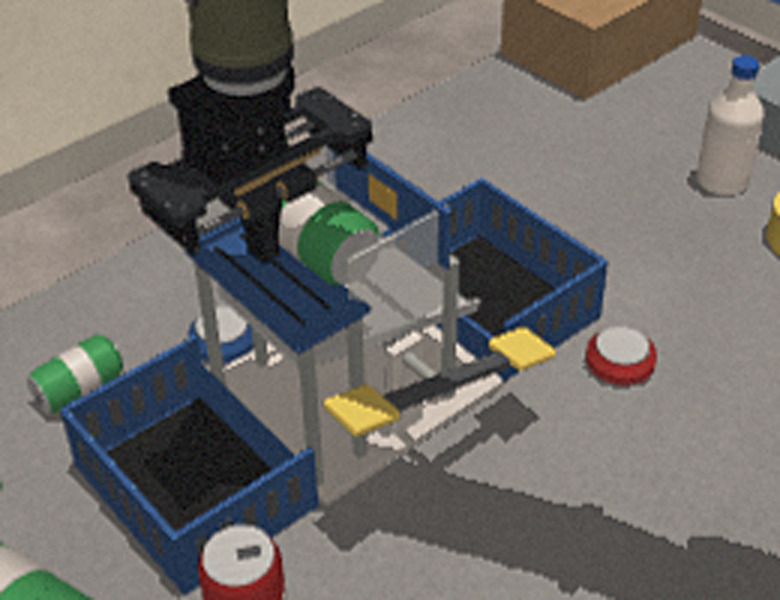

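The picture shows the can past the ribs at the edge of the opening, crop pixel (335,240). I hold still to let it roll on its own.

Call:
play_rows(steps=[[[0,0,0,0,0,0,0],[0,0,0,0,0,0,0],[0,0,0,0,0,0,0],[0,0,0,0,0,0,0],[0,0,0,0,0,0,0],[0,0,0,0,0,0,0],[0,0,0,0,0,0,0],[0,0,0,0,0,0,0]]])

```text
time_s: 8.1
tool_pos: [0.6029, 0.1571, 0.2305]
tool_rot: [180.0, -0.0, -2.2]
force: [0.2, 0.7, -0.4]
grip_width: 0.0003
grasp_force: 0.0
```

```bash
python3 - <<'E'
from h import *
P=np.load("P.npy");r=read_camera("scene");d=read_camera("side")
print("scene pred edge/gate/crate",proj(r,S(P,[[0,.042,.231],[0,-.19,.039]])),"side",proj(d,S(P,[[0,.042,.231],[0,-.19,.039]])))
for n in("scene","side"):
  for q in silhouettes(n,"can_center"):
    ys,xs=np.nonzero(q["pixels"]);print(n,round(q["p"],2),xs.mean(),ys.mean())
a=[cv2.resize(f["frame"][y:y+200,x:x+200,::-1],None,fx=2,fy=2,interpolation=cv2.INTER_CUBIC) for f,y,x in((r,120,200),(d,140,170))]
cv2.imwrite("pics/both6.png",np.hstack(a))
E
```

```text
scene pred edge/gate/crate [[324.27893518 175.54561032]
 [252.50183255 242.00939146]] side [[252.12905196 205.82508063]
 [313.41441355 221.50663331]]
scene 0.74 412.12321660181584 166.473411154345
scene 0.63 241.73492462311557 246.84547738693468
scene 0.59 396.94956140350877 240.95394736842104
side 0.71 320.2921875 215.9609375
side 0.65 174.21621621621622 254.56756756756758
side 0.6 147.33014861995753 333.7452229299363
```

View pics/both6.png

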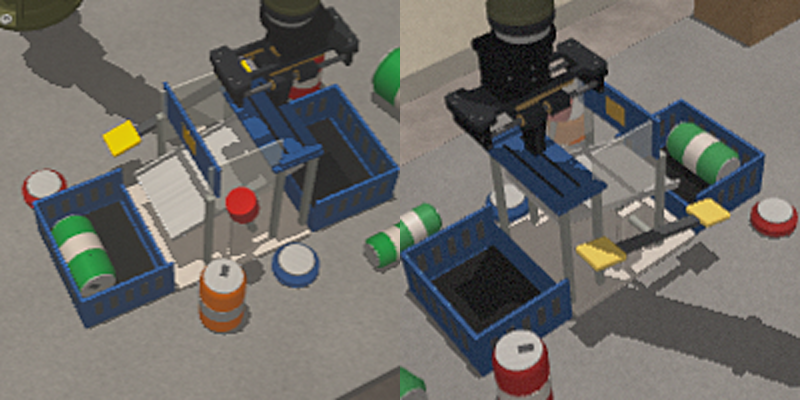

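The can lies in the right crate (scene crop pixel (85,250)) and the gate is still tilted right. I retract up and away from everything, then let it settle.

Call:
play_rows(steps=[[[0,-0.01,-0.02,0,0,0,0],[0,0,-0.04,0,0,0,0],[0,0,-0.04,0,0,0,0],[0,0,0,0,0,0,0],[0,0,0,0,0,0,0],[0,0,0,0,0,0,0],[0,0,0,0,0,0,0],[0,0,0,0,0,0,0],[0,0,0,0,0,0,0],[0,0,0,0,0,0,0],[0,0,0,0,0,0,0],[0,0,0,0,0,0,0]]])

```text
time_s: 9.5
tool_pos: [0.6033, 0.1671, 0.3305]
tool_rot: [180.0, -0.0, -2.2]
force: [0.1, -0.8, 0.9]
grip_width: 0.0003
grasp_force: 0.0
```

Call:
play_rows(steps=[[[0,0,0,0,0,0,0],[0,0,0,0,0,0,0],[0,0,0,0,0,0,0],[0,0,0,0,0,0,0],[0,0,0,0,0,0,0],[0,0,0,0,0,0,0],[0,0,0,0,0,0,0],[0,0,0,0,0,0,0],[0,0,0,0,0,0,0],[0,0,0,0,0,0,0]]])

```text
time_s: 10.5
tool_pos: [0.6033, 0.1671, 0.3305]
tool_rot: [180.0, 0.0, -2.2]
force: [-0.2, 0.6, 0.1]
grip_width: 0.0009
grasp_force: 0.0
```

```bash
python3 - <<'E'
from h import *
import time
P=np.load("P.npy");c,s=np.cos(P[2]),np.sin(P[2])
def m(n,near):
    r=read_camera(n);q=min(([np.array(np.nonzero(q["pixels"]))[::-1].mean(1) for q in silhouettes(n,"can_center")]),key=lambda u:np.hypot(*(u-near)));return r,q
for k in range(2):
    a=m("scene",(242,247));b=m("side",(320,216));t=tri([a,b]);d=t[:2]-P[:2]
    print(a[1],b[1],"can sorter",c*d[0]+s*d[1],-s*d[0]+c*d[1],t[2],get_obs()["time_s"])
print(yellow(b[0]["frame"],(230,225,290,300)),yellow(b[0]["frame"],(305,215,350,275)),get_obs()["force"])
E
```

```text
[242.24031008 247.08656331] [320.41058655 216.31473534] can sorter 0.0031246920756440675 -0.22456290638037998 0.03916432803142476 10.7
[241.68766756 246.85120643] [320.23529412 216.49019608] can sorter 0.00245258639317955 -0.22479261278532975 0.03906691903553227 10.9
(array([270.16334661, 266.37051793]), 251) (array([323.67567568, 245.51891892]), 185) [ 0.51038749 -0.04022643  1.04543027]
```

The can is at rest at sorter y -0.225, z 0.039, and the gate is on its other stop.

```bash
python3 -c "
from cell import *
print(sign_off())"
```

```text
the job is handed in; nothing more can be done
None
```

I rocked the gate over to feed the right crate and nudged the green can off the ledge. At hand-in it lay at rest in that crate, the arm was clear and touched none of the bystanders; `sign_off()` returned no verdict.

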